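Lay out the weighing place of a grain laboratory

TASK

Get the weighing place ready: stand the open gold-coloured dish in the middle of the balance's pan and put its cover on it, properly seated. On the blue mat, stand the green-capped jar in the circle nearer the balance, so that it is between the balance and the orange-capped jar, which stands in the other circle. Keep the jars upright, be gentle with the balance, and leave the beaker, the brush and the timer where they are.

Things in the scene. Friction and masses are not known exactly. Their poses are not given: they have to be found in the camera images.
- dish: Loose open round weighing dish of gold-coloured metal, empty: 60 mm outside diameter (56 mm at the foot), 28 mm tall, wall 3 mm (mouth 54 mm), floor 4 mm, 0.06 kg. Origin: centre of its underside; z up its axis.
- cover: Loose gold-coloured cover of the dish, 0.05 kg: disc 68 mm wide, 4 mm thick; under it a tapered plug 4 mm deep (45 mm wide at the top, 39 at the bottom) that drops into the dish; on it a black knob 18 mm wide, 22 mm tall. Origin: centre of the plug's underside, on which it stands; disc top 8 mm, knob top 30 mm above it. Seated, the disc lies on the rim and this origin is 24 mm above the dish's.
- jar_green: Loose closed jar of amber glass with a green screw cap and a paper label, standing upright: 48 mm in diameter, 70 mm tall with the cap, about 0.16 kg. Origin: centre of its underside; z up its axis. Grip it round the glass, about 35 to 40 mm up.
- jar_orange: Loose closed jar of amber glass with an orange screw cap and a paper label, standing upright: 48 mm in diameter, 70 mm tall with the cap, about 0.16 kg. Origin: centre of its underside; z up its axis. Grip it round the glass, about 35 to 40 mm up.
- balance: Fixed cream laboratory balance, 145 x 130 mm, case 34 mm high, with a round steel pan 100 mm in diameter whose flat top is 45 mm above the table; the pan does not move. Origin: on the pan's axis, at table height. Its x points away from the black display strip (robot's side); z up. It stands to the left or to the right of the mat.
- mat: Fixed flat blue mat, 110 mm (its x) by 220 mm (its y), 3 mm thick, with two circles outlined in white, 74 mm in outside diameter, centred at y = +50 mm and y = -50 mm (x = 0) in the mat's own frame. Origin: centre of its underside; z up. The long side runs roughly left to right, so one circle is nearer the balance.
- beaker: Bystander: empty glass beaker, 60 mm across the rim, 75 mm tall, beyond the balance and the mat. Origin: centre of its underside. Not to be moved.
- brush: Bystander: small brush 170 mm long lying crosswise beyond the balance and the mat. Not to be moved.
- timer: Bystander: white bench timer, 60 x 60 x 28 mm, beyond the balance and the mat. Origin: centre of its underside. Not to be moved.

How it is judged:
By the outcome, as a careful person would: the job done as asked, in the order asked, and still so for the second after the job is handed in, with the robot touching nothing.
It also fails if it takes over 90 s, if anything falls off the work surface, if the arm or the gripper's body presses on something with over 40 N, if the wrist force passes 120 N, or if a joint passes its speed limit or range.

ROBOT

A 6-joint arm with a two-finger parallel gripper is mounted at the origin on the work surface. World frame = base frame: x ahead of the robot, y to its left, z up, the work surface at z = 0. Lengths are in m, angles in degrees, forces in N, time in s.
With the tool pointing down it reaches from about 0.35 to 0.8 m from the base axis. Payload 7.3 kg.
Tool frame: the origin (TCP) lies on the mounting face of the last link; the fingertips stand 173 mm ahead of it and the grasp point (between the pads) lies 155 mm ahead of it (manip.hold_point_z is the distance from the TCP to the grasp point, in m); z points along the fingers, y is the line along which they close (so a half turn about z gives the same grasp; the last joint's range is limited). The gripper opens to 85 mm and grips with 20 to 120 N. Pads are 22 mm wide; open, the fingers measure 114 mm over their backs; the gripper's body (76 mm by 85 mm) begins 54 mm behind the grasp point. The pads swing forward as they close: fully open they stand 13 mm farther back than shut.
Start: joints at [-74.198, 19.595, 87.324, -0, 73.075, -8.365], TCP at [0.215, -0.479, 0.405] pointing down, gripper open.
Joint ranges: [-145.02, 145.02], [-44.19, 115.74], [2.07, 154.8], [-57.11, 237.11], [16.16, 152.29], [-177.93, 177.93]. Speed limits (degrees/s): [147.25, 147.25, 180, 180, 180, 180].

INTERFACE

Orientations are given as a 3x3 rotation matrix whose columns are the frame's x, y, z axes.
In Python, from station import manip gives the robot as it stands.
- The arm moves only by the tool jog_arm, called after ">>>" by a JSON object that holds its "method" and its "body", one argument or row to a line. Schema: {"type":"object","properties":{"moves":{"type":"object","properties":{"segments":{"type":"array","items":{"type":"array","items":{"type":"number"},"minItems":7,"maxItems":7},"minItems":1,"maxItems":12}},"additionalProperties":false,"required":["segments"]},"only":{"type":"string"},"quiet":{"type":"boolean"},"lines":{"type":"string"}},"required":["moves"],"additionalProperties":false}. moves is an object whose key "segments" holds a list of rows, 1 to 12 of them, each of 7 numbers: the finger opening in m, then dx, dy, dz in units of 20 mm, then a rotation vector rx, ry, rz in degrees; each row is the pose to reach, as a shift and turn from the pose commanded when the call began, along the tool's axes at that moment; what a row does not reach only later rows make up. A row lasts 1/12 s, in which the tool goes at most 0.0417 m and 7.16 degrees, less where a joint would pass 70% of its speed; a pose out of reach is approached as far as the arm can. The fingers move at their own pace and stop on an object; the grip force is fixed at half the most. Time passes only in rows, so rows that do not move let the fingers close. The tool returns the time, the measured TCP pose, the force, the opening and the grip force at its end. only (a regular expression) keeps the lines of the reply that match it, lines (a string "A,B") keeps lines A to B, and quiet returns only ok. Input that does not fit is refused with a message, and nothing moves.
- manip.get_obs(): the state, without advancing time (a new reading comes with each control period).
- manip.get_image(name): name is "scene" or "top" or "wrist"; returns a dict with "frame" (420x560x3 uint8, blue, green, red), "fx", "fy", "cx", "cy" (pixels), "R" (3x3) and "t" (3): a world point X has camera coordinates R X + t. Camera axes: x right, y down, z forward; pixel columns grow to the right and rows downward; lengths in m; the calibration is good to about 2 mm. The wrist camera is an equidistant fisheye: a pixel r from the principal point sees the ray r / f radians off the axis. A picture is of the moment at which its call begins. There is no depth.
- manip.hand_in(): hands the job in; it is judged then, once.
The state is a dict: "t": time; "q": joint angles; "joint_vel": joint speeds; "effort": joint torques, N m; "position": TCP position; "orientation": TCP orientation; "ft_force": force on the tool from outside, world axes, zero at the start; "moment": the same for the moment, N m; "finger_gap": finger opening in m; "gripper_force": force on a finger pad.
Only numpy, scipy, OpenCV 4.12 (cv2) and the standard library are available. Lean on these libraries where they do the work, as an engineer would, in place of code of your own. Each camera call takes 0.05 s, during which the arm holds its last target. There are 200 camera calls.

## Working session

There is one attempt and no reset: what is moved stays moved. The work goes in short steps, Python scripts to look and compute and a tool call to move; the robot and the scene stay as the last step left them, time stands still between calls to the robot, and variables do not carry over. Pictures are saved under pics/ and viewed, at most 14 in all, crops included, and the job is handed in when it is done.

```bash
ls; mkdir -p pics; python3 - <<'E'
from station import manip
import cv2
o=manip.get_obs();print(o['t'],o['position'],o['orientation'],o['finger_gap'])
for n in("top","scene"):
    i=manip.get_image(n);cv2.imwrite(f"pics/{n}0.png",i['frame']);print(n,i['fx'],i['fy'],i['cx'],i['cy'],i['R'],i['t'])
E
```

```text
pics
station.py
0.0 [ 0.21490832 -0.47883776  0.40400831] [[ 9.12365951e-01  4.09375376e-01 -4.14616058e-04]
 [ 4.09375516e-01 -9.12364735e-01  1.50922220e-03]
 [ 2.39557338e-04 -1.54669661e-03 -9.99998775e-01]] 0.0854596790845967
top 518.9691277976287 518.9691277976287 272.9999071991956 211.4658936675623 [[-2.82693986e-03 -9.99995998e-01  1.09735451e-04]
 [-9.97878258e-01  2.81381516e-03 -6.50466273e-02]
 [ 6.50460582e-02 -2.93385524e-04 -9.97882220e-01]] [0.01007055 0.58768925 1.3485865 ]
scene 544.6639307529123 544.6639307529123 269.6792534528415 210.72449387692544 [[ 0.42438423  0.90548168 -0.00098114]
 [ 0.74586045 -0.35018638 -0.56662306]
 [-0.51341038  0.2397341  -0.82397655]] [-0.25563712 -0.42630177  1.77488267]
```

View pics/top0.png

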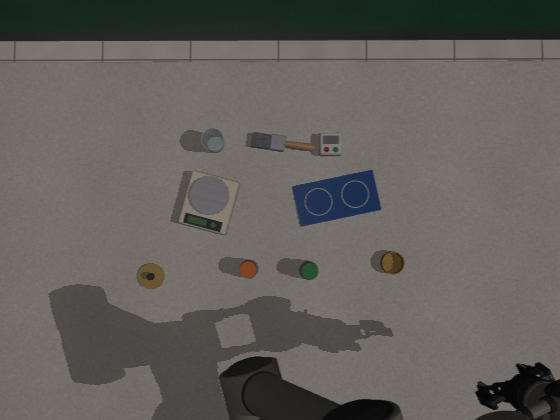

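View pics/scene0.png

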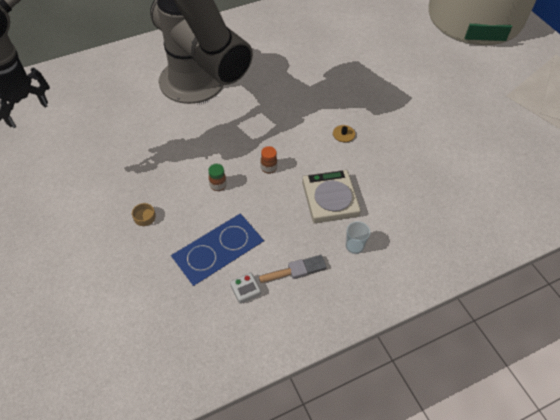

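The top view shows the balance pan at (210,195) and the mat circles at (318,202) and (355,194). The dish is at (392,262), the cover at (151,276), the orange jar at (249,269) and the green jar at (309,270). I'll enlarge it.

```bash
cat > h.py <<'E'
import numpy as np,cv2
from station import manip
def pix2w(i,u,v,z):
    R,t=np.array(i['R']),np.array(i['t'])
    d=R.T@np.array([(u-i['cx'])/i['fx'],(v-i['cy'])/i['fy'],1]);c=-R.T@t
    return c+d*(z-c[2])/d[2]
def proj(i,X):
    p=np.array(i['R'])@np.array(X,float)+np.array(i['t'])
    return i['fx']*p[0]/p[2]+i['cx'],i['fy']*p[1]/p[2]+i['cy']
def tool(target):
    "shift in tool axes from the commanded (approx measured) pose to TCP target"
    o=manip.get_obs();return np.array(o['orientation']).T@(np.array(target)-o['position'])
E
python3 - <<'E'
import cv2
f=cv2.imread('pics/top0.png')
def crop(n,x,y,w,h,s):cv2.imwrite(n,cv2.resize(f[y:y+h,x:x+w],None,fx=s,fy=s,interpolation=cv2.INTER_CUBIC))
crop('pics/c1.png',130,160,133,133,4.5) if 0 else crop('pics/c1.png',130,165,133,130,6)if 0 else crop('pics/c1.png',130,165,140,125,4.8)
crop('pics/c2.png',280,165,140,125,4.8)
E
```

```text
(no output)
```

View pics/c1.png

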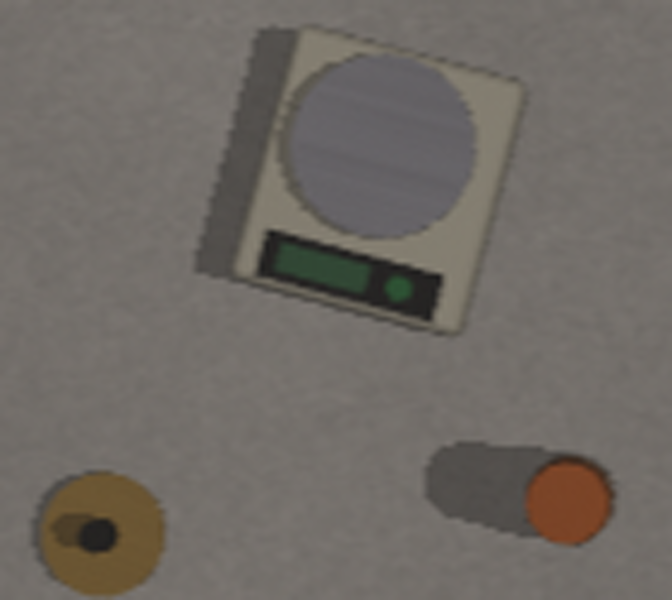

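View pics/c2.png

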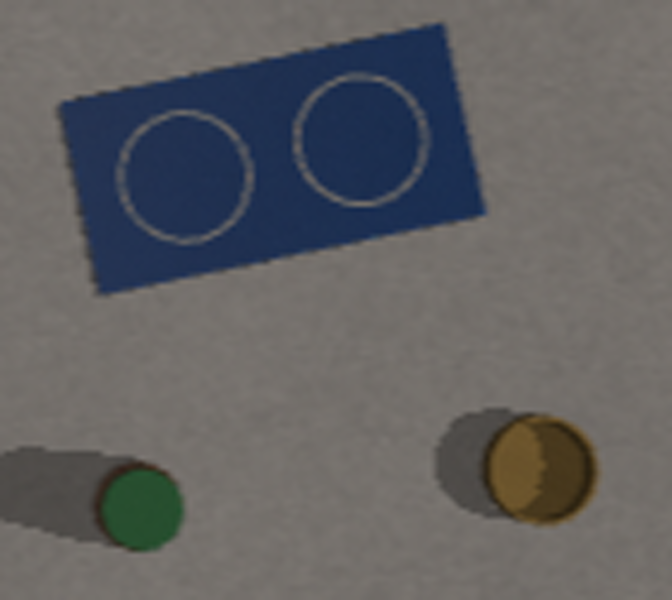

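Crop c1 (130,165 origin, 4.8×) puts the pan centre at (382,146), the cover disc at (103,533) and the orange cap at (569,502). Crop c2 (280,165 origin) puts the circles at (185,177) and (361,140), the green cap at (141,509) and the dish rim at (541,470).

```bash
python3 - <<'E'
from h import *
i=manip.get_image('top');s=manip.get_image('scene')
for n,ox,u,v,z in [('pan',130,382,146,.045),('cover',130,103,533,.008),('orange',130,569,502,.07),('c1',280,185,177,.003),('c2',280,361,140,.003),('green',280,141,509,.07),('dish',280,541,470,.028)]:
    w=pix2w(i,ox+(u+.5)/4.8-.5,165+(v+.5)/4.8-.5,z);print(n,w.round(4),np.hypot(*w[:2]).round(3),np.round(proj(s,w),1))
E
```

```text
pan [0.6292 0.1736 0.045 ] 0.653 [332.7 194.5]
cover [0.4198 0.3303 0.008 ] 0.534 [343.6 132.8]
orange [0.4389 0.0714 0.07  ] 0.445 [268.  151.7]
c1 [ 0.6151 -0.1122  0.003 ] 0.625 [233.  237.4]
c2 [ 0.6355 -0.2104  0.003 ] 0.669 [200.8 257.4]
green [ 0.4348 -0.0818  0.07  ] 0.442 [216. 169.]
dish [ 0.4532 -0.3016  0.028 ] 0.544 [143.  211.3]
```
Consistent with scene pics within a pixel (pan 333,195; orange 268,152; dish 144,211). Circle separation: .1003 ✓.

Both cameras agree to within a pixel, so I'll start with the dish.

The manual's scale: shifts go in units of 20 mm. Converting my numbers, 0.29 m is 14.5, 0.27 m is 13.5.

>>> {"method": "jog_arm", "body": {
  "moves": {"segments":[[0.085,1.5,-0.35,0.5,0,0,0],[0.085,3.25,-0.7,1.25,0,0,0],[0.085,5,-1.1,2,0,0,0],[0.085,6.75,-1.5,3,0,0,0],[0.085,8.5,-1.9,4,0,0,0],[0.085,10.25,-2.3,5,0,0,0],[0.085,12,-2.65,6,0,0,0],[0.085,13.5,-3,7,0,0,0],[0.085,14.5,-3.2,7.5,0,0,0],[0.085,14.5,-3.2,7.7,0,0,0],[0.085,14.5,-3.2,7.7,0,0,0],[0.085,14.5,-3.2,7.7,0,0,0]]}
}}

```text
t: 1.2
position: [0.453, -0.3022, 0.2508]
orientation: [[0.912, 0.41, -0.0], [0.41, -0.912, -0.0], [-0.0, -0.0, -1.0]]
ft_force: [-0.9, -0.9, 0.3]
finger_gap: 0.085
gripper_force: 0.0
```

```bash
python3 - <<'E'
from h import *
i=manip.get_image('wrist');cv2.imwrite('pics/w1.png',i['frame'])
print(tool([.4532,-.3016,.175]),i['fx'],i['cx'],i['cy'])
E
```

```text
[ 0.00073442 -0.00084022  0.07621511] 325.19226210127806 279.57818911607137 212.02915378820657
```

View pics/w1.png

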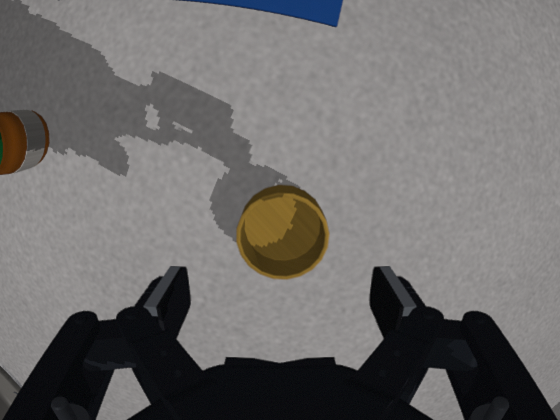

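The wrist view shows the dish rim centred at (283,231), midway between the fingers at about column 281. I'll descend and close.

>>> {"method": "jog_arm", "body": {
  "moves": {"segments":[[0.085,0,0,1.5,0,0,0],[0.085,0,0,2.75,0,0,0],[0.085,0,0,3.5,0,0,0],[0.085,0,0,3.8,0,0,0],[0.085,0,0,3.8,0,0,0],[0.05,0,0,3.8,0,0,0],[0.05,0,0,3.8,0,0,0],[0.05,0,0,3.8,0,0,0],[0.05,0,0,3.8,0,0,0],[0.05,0,0,3.8,0,0,0],[0.05,0,0,3.8,0,0,0],[0.05,0,0,3.8,0,0,0]]}
}}

```text
t: 2.25
position: [0.4536, -0.3025, 0.1768]
orientation: [[0.912, 0.41, 0.002], [0.41, -0.912, -0.003], [0.001, 0.003, -1.0]]
ft_force: [-2.5, -0.6, 6.9]
finger_gap: 0.0579
gripper_force: 64.2
```

In the tool's units: -0.175 m is -8.75, 0.175 m is 8.75.

>>> {"method": "jog_arm", "body": {
  "moves": {"segments":[[0.05,0,0,-0.5,0,0,0],[0.05,0,0,-1.5,0,0,0],[0.05,0,0,-2.75,0,0,0],[0.05,0.5,-0.5,-4,0,0,0],[0.05,1.5,-1.5,-5,0,0,0],[0.05,2.5,-2.5,-5.5,0,0,0],[0.05,3.75,-3.75,-6,0,0,0],[0.05,5,-5,-6,0,0,0],[0.05,6.25,-6.25,-6,0,0,0],[0.05,7.5,-7.5,-6,0,0,0],[0.05,8.75,-8.75,-6,0,0,0],[0.05,10,-10,-6,0,0,0]]}
}}

```text
t: 3.25
position: [0.5542, -0.0357, 0.2963]
orientation: [[0.912, 0.409, 0.002], [0.409, -0.912, -0.0], [0.002, 0.001, -1.0]]
ft_force: [0.6, -1.2, -1.1]
finger_gap: 0.0576
gripper_force: 64.4
```

>>> {"method": "jog_arm", "body": {
  "moves": {"segments":[[0.05,1.25,-1.25,0,0,0,0],[0.05,2.5,-2.5,0,0,0,0],[0.05,3.75,-3.75,0,0,0,0],[0.05,5,-5,0,0,0,0],[0.05,6,-6,0,0,0,0],[0.05,6.75,-6.75,0,0,0,0],[0.05,7.35,-7.5,0,0,0,0],[0.05,7.65,-7.9,0,0,0,0],[0.05,7.75,-8.05,0,0,0,0],[0.05,7.75,-8.05,0,0,0,0],[0.05,7.75,-8.05,0,0,0,0]]}
}}

```text
t: 4.17
position: [0.6292, 0.172, 0.295]
orientation: [[0.913, 0.409, -0.0], [0.409, -0.913, -0.0], [-0.0, 0.0, -1.0]]
ft_force: [-0.5, 0.1, -0.9]
finger_gap: 0.0578
gripper_force: 64.4
```

```bash
python3 - <<'E'
from h import *
print(tool([.6292,.1736,.222]))
i=manip.get_image('wrist');cv2.imwrite('pics/w2.png',i['frame'])
E
```

```text
[ 0.00064412 -0.00149078  0.07303423]
```

View pics/w2.png

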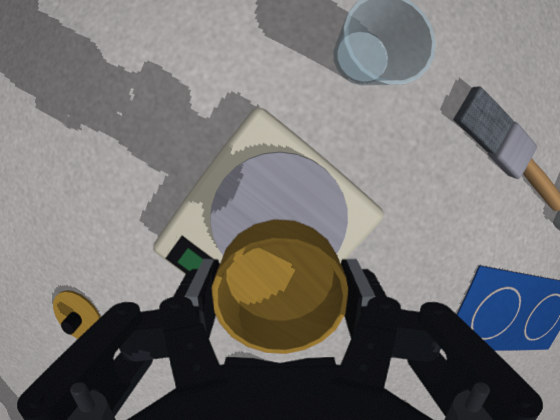

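The dish is held level, centred at about (280,285), with the pan ahead below it. I'll lower it slowly.

>>> {"method": "jog_arm", "body": {
  "moves": {"segments":[[0.05,0,-0.075,0.75,0,0,0],[0.05,0.025,-0.075,1.75,0,0,0],[0.05,0.025,-0.075,2.5,0,0,0],[0.05,0.025,-0.075,3,0,0,0],[0.05,0.025,-0.075,3.3,0,0,0],[0.05,0.025,-0.075,3.45,0,0,0],[0.05,0.025,-0.075,3.55,0,0,0],[0.05,0.025,-0.075,3.6,0,0,0],[0.05,0.025,-0.075,3.625,0,0,0],[0.05,0.025,-0.075,3.625,0,0,0],[0.05,0.025,-0.075,3.625,0,0,0]]}
}}

```text
t: 5.13
position: [0.6294, 0.1745, 0.2227]
orientation: [[0.912, 0.41, 0.001], [0.41, -0.912, 0.0], [0.001, 0.0, -1.0]]
ft_force: [-0.2, -0.4, -0.8]
finger_gap: 0.0578
gripper_force: 64.4
```

>>> {"method": "jog_arm", "body": {
  "moves": {"segments":[[0.05,0,0,0.025,0,0,0],[0.05,0,0,0.05,0,0,0],[0.05,0,0,0.05,0,0,0],[0.05,0,0,0.05,0,0,0]]}
}}

```text
t: 5.47
position: [0.6294, 0.1745, 0.2219]
orientation: [[0.912, 0.409, 0.001], [0.409, -0.912, 0.0], [0.001, 0.0, -1.0]]
ft_force: [-1.8, 0.2, 5.1]
finger_gap: 0.0577
gripper_force: 64.8
```

Contact, at 5 N. Release, rise, then travel toward the cover.

In the tool's units: -0.1 m is -5, -0.09 m is -4.5.

>>> {"method": "jog_arm", "body": {
  "moves": {"segments":[[0.07,0,0,0,0,0,0],[0.085,0,0,0,0,0,0],[0.085,0,0,0,0,0,0],[0.085,0,0,0,0,0,0],[0.085,0,0,0,0,0,0],[0.085,0,0,-0.5,0,0,0],[0.085,0,0,-1.5,0,0,0],[0.085,0,0,-3,0,0,0],[0.085,0,0,-4.5,0,0,0],[0.085,0,0,-5,0,0,0],[0.085,0,0,-5,0,0,0]]}
}}

```text
t: 6.38
position: [0.6299, 0.1745, 0.3255]
orientation: [[0.912, 0.409, 0.007], [0.409, -0.912, 0.001], [0.007, 0.002, -1.0]]
ft_force: [-0.2, -0.7, 0.7]
finger_gap: 0.0851
gripper_force: 0.0
```

```bash
python3 - <<'E'
from h import *
print(tool([.4198,.3303,.26]))
i=manip.get_image('wrist');cv2.imwrite('pics/w3.png',i['frame'])
E
```

```text
[-0.12834139 -0.22825115  0.06407934]
```

View pics/w3.png

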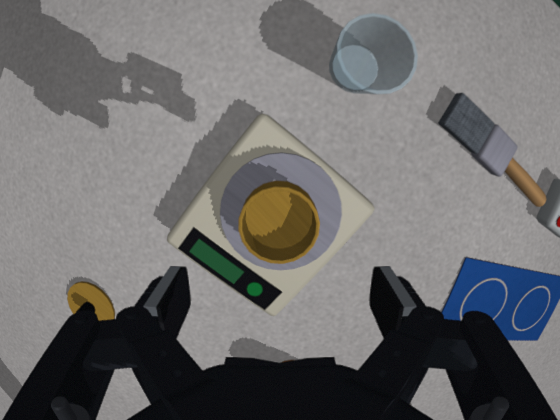

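The dish stands upright on the pan with its rim at (279,221). I'll check its centring from the top camera once the arm is clear.

>>> {"method": "jog_arm", "body": {
  "moves": {"segments":[[0.085,-0.75,-1.5,0,0,0,0],[0.085,-1.5,-3,0.25,0,0,0],[0.085,-2.5,-4.5,0.75,0,0,0],[0.085,-3.5,-6.25,1.5,0,0,0],[0.085,-4.5,-8,2.25,0,0,0],[0.085,-5.5,-9.75,2.75,0,0,0],[0.075,-6.1,-11,3,0,0,0],[0.06,-6.35,-11.4,3,0,0,0],[0.05,-6.35,-11.4,3,0,0,0],[0.05,-6.35,-11.4,3,0,0,0]]}
}}

```text
t: 7.27
position: [0.4202, 0.3303, 0.2606]
orientation: [[0.912, 0.41, -0.0], [0.41, -0.912, -0.001], [-0.001, 0.001, -1.0]]
ft_force: [-0.2, 0.2, 1.3]
finger_gap: 0.0501
gripper_force: 0.0
```

```bash
python3 - <<'E'
from h import *
o=manip.get_obs();print(o['position'],tool([.4198,.3303,.184]))
i=manip.get_image('wrist');cv2.imwrite('pics/w4.png',i['frame'])
t=manip.get_image('top');f=t['frame'][165:245,160:260]
c=cv2.resize(f,None,fx=4,fy=4,interpolation=cv2.INTER_CUBIC)
b=np.zeros((420,960,3),np.uint8);b[:,:560]=i['frame'];b[:320,560:]=c;cv2.imwrite('pics/w4.png',b[:,160:])
p=proj(t,[.6292,.1736,.073]);print((np.array(p)-[160,165]+.5)*4-.5)
E
```

```text
[0.42022456 0.33032617 0.26055238] [-0.00033486 -0.00019779  0.07655257]
[192.87621185 117.30297723]
```

View pics/w4.png

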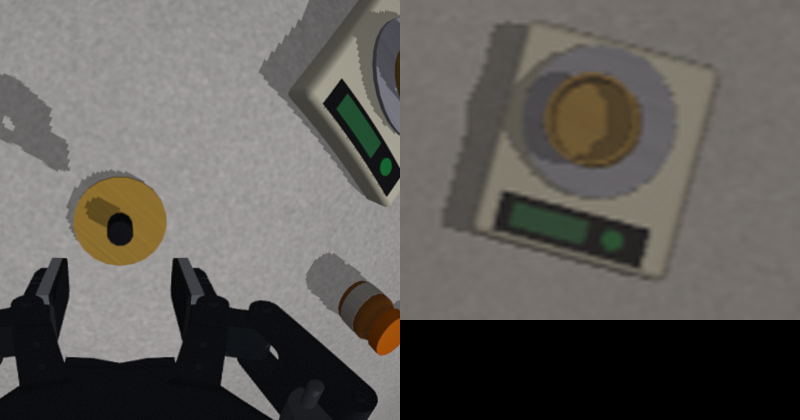

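The cover is centred under the gripper, with the knob at (280,230) in the wrist image. The top view puts the dish within about 2 mm of the pan centre. Now I'll grip the knob.

In the tool's units: 0.076 m is 3.8, 0.07 m is 3.5.

>>> {"method": "jog_arm", "body": {
  "moves": {"segments":[[0.05,0,0,1.5,0,0,0],[0.05,0,0,2.75,0,0,0],[0.05,0,0,3.5,0,0,0],[0.05,0,0,3.8,0,0,0],[0.05,0,0,3.8,0,0,0],[0.01,0,0,3.8,0,0,0],[0.01,0,0,3.8,0,0,0],[0.01,0,0,3.8,0,0,0],[0.01,0,0,3.8,0,0,0],[0.01,0,0,3.8,0,0,0],[0.01,0,0,3.8,0,0,0],[0.01,0,0,3.8,0,0,0]]}
}}

```text
t: 8.37
position: [0.4207, 0.3306, 0.1866]
orientation: [[0.912, 0.41, 0.003], [0.41, -0.912, 0.001], [0.003, 0.0, -1.0]]
ft_force: [1.4, -2.3, 6.8]
finger_gap: 0.0156
gripper_force: 58.7
```

In the tool's units: -0.12 m is -6, 0.155 m is 7.75.

>>> {"method": "jog_arm", "body": {
  "moves": {"segments":[[0.01,0,0,-0.5,0,0,0],[0.01,0,0,-1.5,0,0,0],[0.01,0,0,-2.75,0,0,0],[0.01,0,0,-4.25,0,0,0],[0.01,0,0,-5.5,0,0,0],[0.01,0.25,0.5,-6,0,0,0],[0.01,0.75,1.5,-6,0,0,0],[0.01,1.5,2.75,-6,0,0,0],[0.01,2.2,4,-6,0,0,0],[0.01,2.9,5.25,-6,0,0,0],[0.01,3.55,6.5,-6,0,0,0],[0.01,4.25,7.75,-6,0,0,0]]}
}}

```text
t: 9.37
position: [0.5617, 0.2229, 0.306]
orientation: [[0.912, 0.41, 0.0], [0.41, -0.912, 0.0], [0.0, -0.0, -1.0]]
ft_force: [0.4, 0.3, -0.8]
finger_gap: 0.0157
gripper_force: 58.6
```

>>> {"method": "jog_arm", "body": {
  "moves": {"segments":[[0.01,0.6,1.1,0,0,0,0],[0.01,1.15,2.1,0,0,0,0],[0.01,1.6,2.9,0,0,0,0],[0.01,1.9,3.4,0,0,0,0],[0.01,2,3.65,0,0,0,0],[0.01,2,3.65,0,0,0,0],[0.01,2,3.65,0,0,0,0]]}
}}

```text
t: 9.95
position: [0.6269, 0.1741, 0.3052]
orientation: [[0.912, 0.41, -0.001], [0.41, -0.912, 0.0], [-0.001, -0.0, -1.0]]
ft_force: [-1.0, 0.0, -0.5]
finger_gap: 0.0154
gripper_force: 58.6
```

```bash
python3 - <<'E'
from h import *
print(tool([.6285,.174,.2553]))
i=manip.get_image('wrist');cv2.imwrite('pics/w5.png',i['frame'])
E
```

```text
[0.00149659 0.00073613 0.04992467]
```

View pics/w5.png

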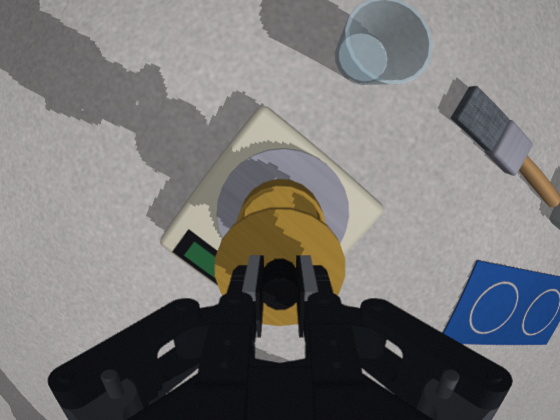

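The cover is level in the grip, with its disc at (280,262) and the dish rim just visible beyond it. I'll lower it.

>>> {"method": "jog_arm", "body": {
  "moves": {"segments":[[0.01,0.05,0.035,0.5,0,0,0],[0.01,0.075,0.035,1.25,0,0,0],[0.01,0.075,0.035,1.75,0,0,0],[0.01,0.075,0.035,2.05,0,0,0],[0.01,0.075,0.035,2.25,0,0,0],[0.01,0.075,0.035,2.35,0,0,0],[0.01,0.075,0.035,2.4,0,0,0],[0.01,0.075,0.035,2.425,0,0,0],[0.01,0.075,0.035,2.45,0,0,0],[0.01,0.075,0.035,2.45,0,0,0],[0.01,0.075,0.035,2.45,0,0,0]]}
}}

```text
t: 10.92
position: [0.6292, 0.1735, 0.2566]
orientation: [[0.912, 0.409, 0.001], [0.409, -0.912, 0.0], [0.001, 0.0, -1.0]]
ft_force: [0.3, 0.2, -0.0]
finger_gap: 0.0156
gripper_force: 58.6
```

In the tool's units: 0.0015 m is 0.075, 0.001 m is 0.05.

>>> {"method": "jog_arm", "body": {
  "moves": {"segments":[[0.01,0,0,0.025,0,0,0],[0.01,0,0,0.05,0,0,0],[0.01,0,0,0.075,0,0,0],[0.01,0,0,0.075,0,0,0],[0.01,0,0,0.075,0,0,0]]}
}}

```text
t: 11.33
position: [0.6291, 0.1735, 0.2556]
orientation: [[0.912, 0.409, 0.001], [0.409, -0.912, -0.0], [0.001, 0.0, -1.0]]
ft_force: [-1.8, -0.4, 5.3]
finger_gap: 0.0153
gripper_force: 59.0
```

Contact came at exactly the expected seated height. Release and rise, then head for the green jar.

>>> {"method": "jog_arm", "body": {
  "moves": {"segments":[[0.03,0,0,0,0,0,0],[0.045,0,0,0,0,0,0],[0.045,0,0,0,0,0,0],[0.045,0,0,0,0,0,0],[0.045,0,0,-0.5,0,0,0],[0.045,0,0,-1.5,0,0,0],[0.045,0,0,-3,0,0,0],[0.085,0,0,-4,0,0,0],[0.085,0,0,-4,0,0,0],[0.085,0,0,-4,0,0,0]]}
}}

```text
t: 12.17
position: [0.6292, 0.1736, 0.3367]
orientation: [[0.912, 0.409, 0.004], [0.409, -0.912, 0.0], [0.003, 0.001, -1.0]]
ft_force: [0.2, 0.1, -0.6]
finger_gap: 0.0791
gripper_force: 0.0
```

```bash
python3 - <<'E'
from h import *
print(tool([.4348,-.0818,.28]))
E
```

```text
[-0.28217859  0.15335196  0.05590656]
```

>>> {"method": "jog_arm", "body": {
  "moves": {"segments":[[0.085,-1.25,0.7,0,0,0,0],[0.085,-2.75,1.5,0,0,0,0],[0.085,-4.25,2.3,0.5,0,0,0],[0.085,-5.75,3.1,1,0,0,0],[0.085,-7.25,3.95,1.5,0,0,0],[0.085,-8.75,4.75,2,0,0,0],[0.085,-10.25,5.55,2.5,0,0,0],[0.085,-11.75,6.4,2.8,0,0,0],[0.085,-13.1,7.15,2.8,0,0,0],[0.085,-14.05,7.67,2.8,0,0,0],[0.085,-14.05,7.67,2.8,0,0,0],[0.085,-14.05,7.67,2.8,0,0,0]]}
}}

```text
t: 13.17
position: [0.4349, -0.082, 0.2781]
orientation: [[0.913, 0.407, -0.002], [0.407, -0.913, 0.001], [-0.001, -0.001, -1.0]]
ft_force: [0.2, -0.3, 0.0]
finger_gap: 0.0849
gripper_force: 0.0
```

```bash
python3 - <<'E'
from h import *
print(tool([.4348,-.0818,.1885]))
i=manip.get_image('wrist')
t=manip.get_image('scene');f=t['frame'][140:240,280:380]
c=cv2.resize(f,None,fx=4,fy=4,interpolation=cv2.INTER_CUBIC)
b=np.zeros((420,960,3),np.uint8);b[:,:560]=i['frame'];b[:400,560:]=c;cv2.imwrite('pics/w6.png',b[:,160:])
E
```

```text
[ 0.00014063 -0.00013432  0.08962104]
```

View pics/w6.png

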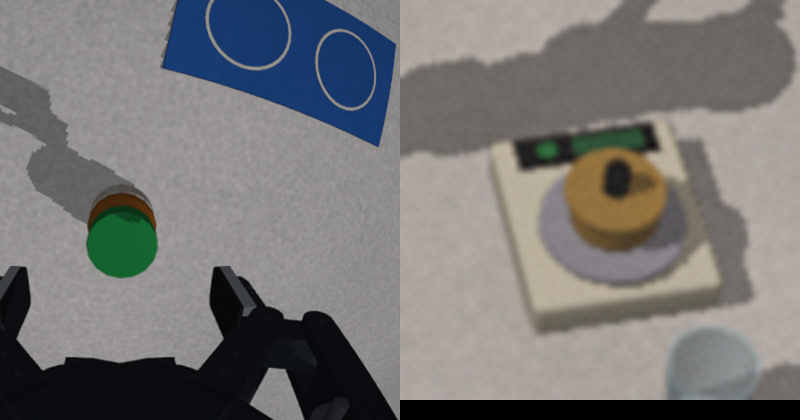

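The cover sits flat on the dish at (615,190) in the right panel. The green cap is midway between the fingers at (122,242). I'll grip it.

In the tool's units: 0.0895 m is 4.475, 0.08 m is 4.

>>> {"method": "jog_arm", "body": {
  "moves": {"segments":[[0.085,0,0,1.5,0,0,0],[0.085,0,0,3,0,0,0],[0.085,0,0,4,0,0,0],[0.085,0,0,4.475,0,0,0],[0.085,0,0,4.475,0,0,0],[0.038,0,0,4.475,0,0,0],[0.038,0,0,4.475,0,0,0],[0.038,0,0,4.475,0,0,0],[0.038,0,0,4.475,0,0,0],[0.038,0,0,4.475,0,0,0],[0.038,0,0,4.475,0,0,0],[0.038,0,0,4.475,0,0,0]]}
}}

```text
t: 14.27
position: [0.436, -0.0814, 0.1905]
orientation: [[0.912, 0.409, 0.003], [0.409, -0.912, -0.001], [0.002, 0.002, -1.0]]
ft_force: [-0.6, 1.7, 5.9]
finger_gap: 0.0464
gripper_force: 60.9
```

```bash
python3 - <<'E'
from h import *
print(tool([.6151,-.1122,.194]))
E
```

```text
[ 0.150804    0.10146138 -0.00297718]
```

In the tool's units: 0.151 m is 7.55, 0.147 m is 7.35.

>>> {"method": "jog_arm", "body": {
  "moves": {"segments":[[0.038,0,0,-0.5,0,0,0],[0.038,0,0,-1.25,0,0,0],[0.038,0.25,0.15,-2.25,0,0,0],[0.038,1,0.65,-3,0,0,0],[0.038,2,1.35,-3.5,0,0,0],[0.038,3.25,2.15,-3.5,0,0,0],[0.038,4.5,3,-3.5,0,0,0],[0.038,5.75,3.85,-3.5,0,0,0],[0.038,6.75,4.5,-3.5,0,0,0],[0.038,7.35,4.95,-3.5,0,0,0],[0.038,7.55,5.075,-3.5,0,0,0],[0.038,7.55,5.075,-3.5,0,0,0]]}
}}

```text
t: 15.27
position: [0.6153, -0.1122, 0.2592]
orientation: [[0.912, 0.409, 0.0], [0.409, -0.912, -0.0], [0.0, 0.0, -1.0]]
ft_force: [0.0, 0.1, -2.5]
finger_gap: 0.0457
gripper_force: 62.4
```

>>> {"method": "jog_arm", "body": {
  "moves": {"segments":[[0.038,0,0,0,0,0,0],[0.038,0,0,0,0,0,0]]}
}}

```text
t: 15.43
position: [0.6139, -0.112, 0.2592]
orientation: [[0.912, 0.409, -0.001], [0.409, -0.912, 0.0], [-0.001, -0.001, -1.0]]
ft_force: [0.5, 0.8, -2.5]
finger_gap: 0.0462
gripper_force: 62.4
```

```bash
python3 - <<'E'
from h import *
print(tool([.6151,-.1122,.195]))
E
```

```text
[0.00106994 0.00075719 0.06422568]
```

>>> {"method": "jog_arm", "body": {
  "moves": {"segments":[[0.038,0.05,0.035,0.75,0,0,0],[0.038,0.05,0.035,1.75,0,0,0],[0.038,0.05,0.035,2.5,0,0,0],[0.038,0.05,0.035,2.9,0,0,0],[0.038,0.05,0.035,3.1,0,0,0],[0.038,0.05,0.035,3.2,0,0,0],[0.038,0.05,0.035,3.25,0,0,0],[0.038,0.05,0.035,3.275,0,0,0],[0.038,0.05,0.035,3.3,0,0,0],[0.038,0.05,0.035,3.3,0,0,0],[0.038,0.05,0.035,3.3,0,0,0]]}
}}

```text
t: 16.35
position: [0.6162, -0.1125, 0.1937]
orientation: [[0.912, 0.409, 0.001], [0.409, -0.912, -0.0], [0.001, 0.001, -1.0]]
ft_force: [-0.2, -1.1, -1.0]
finger_gap: 0.0458
gripper_force: 62.4
```

In the tool's units: 0.001 m is 0.05, 0.0005 m is 0.025.

>>> {"method": "jog_arm", "body": {
  "moves": {"segments":[[0.038,0,0,0.025,0,0,0],[0.038,0,0,0.05,0,0,0],[0.038,0,0,0.05,0,0,0],[0.038,0,0,0.05,0,0,0]]}
}}

```text
t: 16.68
position: [0.6161, -0.1125, 0.1936]
orientation: [[0.912, 0.409, 0.001], [0.409, -0.912, -0.0], [0.001, 0.001, -1.0]]
ft_force: [-3.0, 0.4, 6.5]
finger_gap: 0.0465
gripper_force: 63.3
```

Standing on the mat. Release and rise.

In the tool's units: -0.09 m is -4.5, -0.07 m is -3.5.

>>> {"method": "jog_arm", "body": {
  "moves": {"segments":[[0.06,0,0,0,0,0,0],[0.085,0,0,0,0,0,0],[0.085,0,0,0,0,0,0],[0.085,0,0,0,0,0,0],[0.085,0,0,0,0,0,0],[0.085,0,0,-0.75,0,0,0],[0.085,0,0,-2,0,0,0],[0.085,0,0,-3.5,0,0,0],[0.085,0,0,-4.5,0,0,0],[0.085,0,0,-4.5,0,0,0],[0.085,0,0,-4.5,0,0,0]]}
}}

```text
t: 17.6
position: [0.6163, -0.1125, 0.2834]
orientation: [[0.912, 0.409, 0.003], [0.409, -0.912, -0.001], [0.002, 0.002, -1.0]]
ft_force: [0.2, -0.2, 0.7]
finger_gap: 0.0849
gripper_force: 0.0
```

```bash
python3 - <<'E'
from h import *
print(tool([.4389,.0714,.28]))
E
```

```text
[-0.08652646 -0.24041604  0.00275993]
```

In the tool's units: -0.2404 m is -12.02, -0.228 m is -11.4.

>>> {"method": "jog_arm", "body": {
  "moves": {"segments":[[0.085,-0.45,-1.25,0,0,0,0],[0.085,-1,-2.75,0,0,0,0],[0.085,-1.55,-4.25,0,0,0,0],[0.085,-2.1,-5.75,0,0,0,0],[0.085,-2.65,-7.25,0,0,0,0],[0.085,-3.2,-8.75,0,0,0,0],[0.085,-3.7,-10.25,0,0,0,0],[0.085,-4.1,-11.4,0,0,0,0],[0.085,-4.3,-12.02,0.15,0,0,0],[0.085,-4.3,-12.02,0.15,0,0,0],[0.085,-4.3,-12.02,0.15,0,0,0]]}
}}

```text
t: 18.52
position: [0.4393, 0.0718, 0.2786]
orientation: [[0.912, 0.41, -0.001], [0.41, -0.912, -0.0], [-0.001, 0.0, -1.0]]
ft_force: [-0.4, -1.5, -0.2]
finger_gap: 0.085
gripper_force: 0.0
```

```bash
python3 - <<'E'
from h import *
print(tool([.4389,.0714,.1885]))
i=manip.get_image('wrist')
t=manip.get_image('top');f=t['frame'][160:260,290:390]
c=cv2.resize(f,None,fx=4,fy=4,interpolation=cv2.INTER_CUBIC)
b=np.zeros((420,960,3),np.uint8);b[:,:560]=i['frame'];b[:400,560:]=c;cv2.imwrite('pics/w7.png',b[:,160:])
p=proj(t,[.6151,-.1122,.073]);print((np.array(p)-[290,160]+.5)*4-.5+[400,0])
E
```

```text
[-0.00046191  0.00014584  0.0900616 ]
[523.67115094 158.18785019]
```

View pics/w7.png

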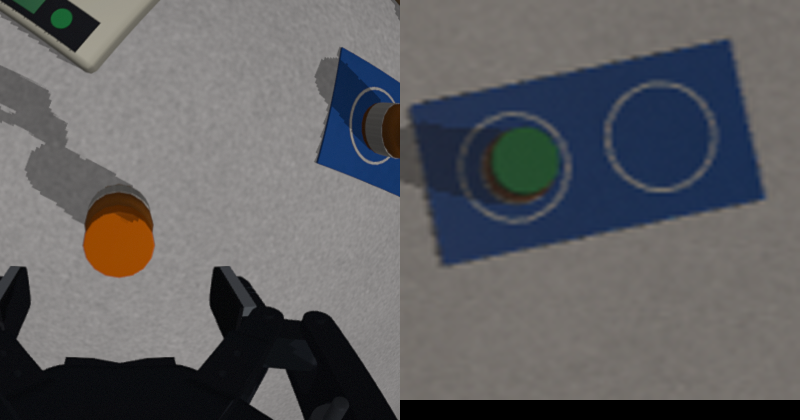

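The green jar stands upright in its circle, with the cap at (526,160) against an expected (524,158). The orange cap is centred between the fingers at (118,243).

>>> {"method": "jog_arm", "body": {
  "moves": {"segments":[[0.085,0,0,1.5,0,0,0],[0.085,0,0,3,0,0,0],[0.085,0,0,4,0,0,0],[0.085,0,0,4.5,0,0,0],[0.085,0,0,4.5,0,0,0],[0.038,0,0,4.5,0,0,0],[0.038,0,0,4.5,0,0,0],[0.038,0,0,4.5,0,0,0],[0.038,0,0,4.5,0,0,0],[0.038,0,0,4.5,0,0,0],[0.038,0,0,4.5,0,0,0],[0.038,0,0,4.5,0,0,0]]}
}}

```text
t: 19.62
position: [0.4397, 0.0715, 0.1905]
orientation: [[0.912, 0.409, 0.003], [0.409, -0.912, -0.0], [0.002, 0.001, -1.0]]
ft_force: [-0.9, -2.1, 5.3]
finger_gap: 0.0458
gripper_force: 60.9
```

>>> {"method": "jog_arm", "body": {
  "moves": {"segments":[[0.038,0,0,-0.5,0,0,0],[0.038,0,0,-1.5,0,0,0],[0.038,0,0,-2.75,0,0,0],[0.038,0,0,-4.25,0,0,0],[0.038,0,0,-5.5,0,0,0],[0.038,0,0,-6.25,0,0,0],[0.038,0,0,-6.5,0,0,0],[0.038,0,0,-6.5,0,0,0],[0.038,0,0,-6.5,0,0,0]]}
}}

```text
t: 20.37
position: [0.4388, 0.0717, 0.3188]
orientation: [[0.912, 0.409, -0.0], [0.409, -0.912, -0.0], [-0.0, -0.0, -1.0]]
ft_force: [0.0, 0.5, -1.8]
finger_gap: 0.046
gripper_force: 61.9
```

```bash
python3 - <<'E'
from h import *
print(tool([.6355,-.2104,.318]))
E
```

```text
[0.06397064 0.33787042 0.00078096]
```

>>> {"method": "jog_arm", "body": {
  "moves": {"segments":[[0.038,0.15,0.75,0,0,0,0],[0.038,0.4,2,0,0,0,0],[0.038,0.7,3.6,0,0,0,0],[0.038,1,5.3,0,0,0,0],[0.038,1.325,7,0,0,0,0],[0.038,1.65,8.7,0,0,0,0],[0.038,1.97,10.4,0,0,0,0],[0.038,2.3,12.1,0,0,0,0],[0.038,2.6,13.75,0,0,0,0],[0.038,2.9,15.25,0,0,0,0],[0.038,3.1,16.35,0,0,0,0],[0.038,3.2,16.9,0,0,0,0]]}
}}

```text
t: 21.37
position: [0.6367, -0.2132, 0.3162]
orientation: [[0.913, 0.408, -0.003], [0.408, -0.913, 0.001], [-0.002, -0.002, -1.0]]
ft_force: [-0.6, 0.1, -1.5]
finger_gap: 0.046
gripper_force: 61.9
```

>>> {"method": "jog_arm", "body": {
  "moves": {"segments":[[0.038,0,0,0.5,0,0,0],[0.038,0,0,1.5,0,0,0],[0.038,0,0,2.5,0,0,0],[0.038,0,0,3,0,0,0],[0.038,0,0,3,0,0,0],[0.038,0,0,3,0,0,0]]}
}}

```text
t: 21.87
position: [0.6357, -0.2099, 0.2581]
orientation: [[0.912, 0.41, -0.002], [0.41, -0.912, 0.001], [-0.002, -0.002, -1.0]]
ft_force: [-1.2, -0.2, -0.7]
finger_gap: 0.0462
gripper_force: 62.0
```

```bash
python3 - <<'E'
from h import *
print(tool([.6355,-.2104,.1937]))
E
```

```text
[-0.00024574  0.00053051  0.06437273]
```

In the tool's units: 0.065 m is 3.25, 0.0645 m is 3.225.

>>> {"method": "jog_arm", "body": {
  "moves": {"segments":[[0.038,0,0,0.75,0,0,0],[0.038,0,0,1.75,0,0,0],[0.038,0,0,2.5,0,0,0],[0.038,0,0,2.85,0,0,0],[0.038,0,0,3.05,0,0,0],[0.038,0,0,3.15,0,0,0],[0.038,0,0,3.2,0,0,0],[0.038,0,0,3.225,0,0,0],[0.038,0,0,3.25,0,0,0],[0.038,0,0,3.25,0,0,0],[0.038,0,0,3.25,0,0,0]]}
}}

```text
t: 22.78
position: [0.636, -0.2106, 0.1947]
orientation: [[0.912, 0.409, 0.001], [0.409, -0.912, -0.0], [0.0, 0.001, -1.0]]
ft_force: [0.1, 0.4, -0.8]
finger_gap: 0.0458
gripper_force: 61.9
```

>>> {"method": "jog_arm", "body": {
  "moves": {"segments":[[0.038,0,0,0.025,0,0,0],[0.038,0,0,0.05,0,0,0],[0.038,0,0,0.075,0,0,0],[0.038,0,0,0.075,0,0,0],[0.038,0,0,0.075,0,0,0]]}
}}

```text
t: 23.2
position: [0.636, -0.2105, 0.1936]
orientation: [[0.912, 0.409, 0.001], [0.409, -0.912, -0.0], [0.0, 0.001, -1.0]]
ft_force: [-2.3, 0.7, 6.0]
finger_gap: 0.0461
gripper_force: 62.6
```

In the tool's units: -0.15 m is -7.5, -0.14 m is -7.

>>> {"method": "jog_arm", "body": {
  "moves": {"segments":[[0.06,0,0,0,0,0,0],[0.085,0,0,0,0,0,0],[0.085,0,0,0,0,0,0],[0.085,0,0,0,0,0,0],[0.085,0,0,0,0,0,0],[0.085,0,0,-0.75,0,0,0],[0.085,0,0,-2.25,0,0,0],[0.085,0,0,-4,0,0,0],[0.085,0,0,-5.75,0,0,0],[0.085,0,0,-7,0,0,0],[0.085,0,0,-7.5,0,0,0],[0.085,0,0,-7.5,0,0,0]]}
}}

```text
t: 24.2
position: [0.6363, -0.2106, 0.3458]
orientation: [[0.912, 0.409, 0.005], [0.409, -0.912, -0.002], [0.004, 0.004, -1.0]]
ft_force: [0.3, -0.0, -0.9]
finger_gap: 0.0849
gripper_force: 0.0
```

>>> {"method": "jog_arm", "body": {
  "moves": {"segments":[[0.085,-1.5,0,0,0,0,0],[0.085,-3,0.5,0,0,0,0],[0.085,-4.5,1,0,0,0,0],[0.085,-6,1.75,0,0,0,0],[0.085,-7.5,2.5,0,0,0,0],[0.085,-9,3.25,0,0,0,0],[0.085,-10,3.75,0,0,0,0],[0.085,-10,3.75,0,0,0,0],[0.085,-10,3.75,0,0,0,0]]}
}}

```text
t: 24.95
position: [0.4832, -0.3615, 0.3405]
orientation: [[0.913, 0.407, -0.002], [0.407, -0.913, 0.003], [-0.001, -0.003, -1.0]]
ft_force: [0.5, 0.9, 0.2]
finger_gap: 0.0848
gripper_force: 0.0
```

```bash
python3 - <<'E'
from h import *
t=manip.get_image('top');cv2.imwrite('pics/f1.png',cv2.resize(t['frame'][120:300,150:400],None,fx=3.2,fy=3.2,interpolation=cv2.INTER_CUBIC))
for X in([.6292,.1736,.053+.0],[.6292,.1736,.073],[.6151,-.1122,.073],[.6355,-.2104,.073]):print(((np.array(proj(t,X))-[150,120]+.5)*3.2-.5).round(1))
E
```

```text
[189.3 240.2]
[186.2 237.7]
[546.8 254.5]
[670.4 228.5]
```

View pics/f1.png

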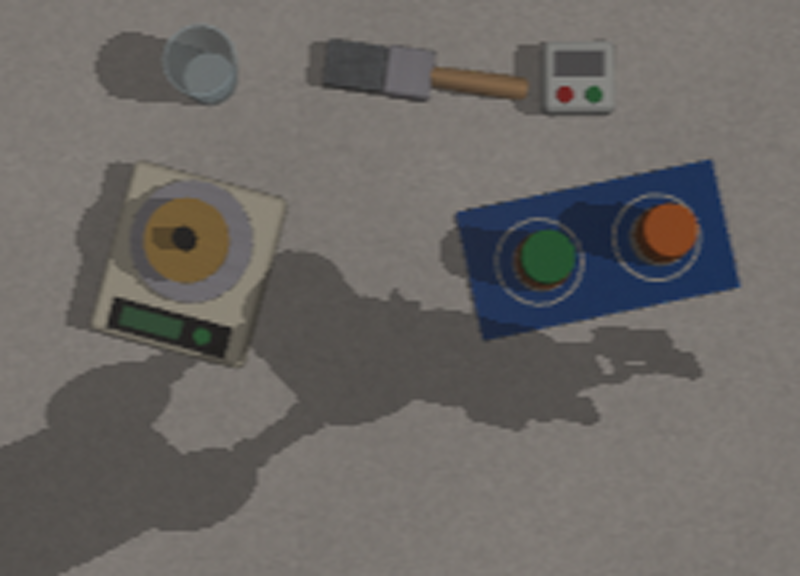

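The covered dish is at (186,240), within about 2 mm of the pan centre. The green cap at (547,257) and the orange cap at (669,232) are within 3 mm of their circles' centres. The bystanders are untouched, so I'll hand in.

```bash
python3 -c "
from station import manip
print(manip.hand_in())"
```

```text
the job is handed in; nothing more can be done
None
```

The job is done and handed in at about 25 s: the covered dish stands in the middle of the balance pan, the green-capped jar is in the circle nearer the balance, the orange-capped jar is in the other, and the beaker, brush and timer were not touched; the hand-in returned no verdict.

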